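# Change over the trays under the shaft stand

## Robot

A 6-joint arm with a two-finger parallel gripper is mounted at the origin on the work surface. World frame = base frame: x ahead of the robot, y to its left, z up, the work surface at z = 0. Lengths are in m, angles in rad, forces in N, time in s.
With the tool pointing down it reaches from about 0.25 to 0.775 m from the base axis. Payload 4 kg.
Tool frame: the origin (TCP) lies on the centre line of the jaws, within the pads' length; the fingertips stand 14 mm ahead of it and the grasp point (between the pads) lies 5 mm behind it; z points along the fingers, y is the line along which they close (so a half turn about z gives the same grasp; the last joint's range is limited). The gripper opens to 85 mm and grips with 20 to 120 N. Pads are 22 mm wide; open, the fingers measure 114 mm over their backs; the gripper's body (76 mm by 85 mm) begins 54 mm behind the grasp point. The pads swing forward as they close: fully open they stand 13 mm farther back than shut.
Start: joints at [1.006, 0.087, 1.371, -0, 1.684, -0.103], TCP at [0.245, 0.492, 0.245] pointing down, gripper open.
Joint ranges: [-3.1, 3.1], [-0.76, 2.03], [0.27, 2.55], [-1.08, 4.22], [0.17, 2.65], [-2.57, 2.57]. Speed limits (rad/s): [2.79, 2.79, 3.14, 3.14, 3.14, 3.14].

## Interface

Orientations are given as [roll, pitch, yaw] about the fixed x, y, z axes, in that order (R = Rz(yaw) Ry(pitch) Rx(roll)).
In Python, from workcell import * gives the robot as it stands.
- The arm moves only by the tool send_rows, never from a script. Its argument "moves" is one flat list of numbers, 7 for each row, row after row: the shift along the tool's x, y, z in mm, then the turn, a rotation vector about the tool's x, y, z in rad, then the opening, from 0 (shut) to 1 (fully open). A call has 1 to 12 rows; each row shifts and turns the commanded pose from where the row before left it, along the tool's axes as they then stand; what a row does not reach is not made up. A row lasts 1/12 s, in which the tool goes at most 41.7 mm and 7.16 degrees, less where a joint would pass 70% of its speed; a pose out of reach is approached as far as the arm can. A call is refused whole if a number of a shift passes 41.7 or a number of a turn 0.125, either way. A call with a gripper value outside its range is refused whole. The fingers move at their own pace and stop on an object; "squeeze" is the grip in N (left out, the last holds). Time passes only in rows, so rows that do not move let the fingers close. It gives the time, the measured TCP pose, the force, the opening and the grip force at its end, in the units of the state.
- get_state(): the state, without advancing time (a new reading comes with each control period).
- get_image(name): name is "scene" or "top" or "wrist"; returns the picture (420x560x3 uint8, blue, green, red); there is no depth.
- camera_params(name): a dict with "K" (3x3 intrinsics, pixels), "rvec" (rotation vector, rad) and "tvec" (3), from world to camera coordinates, as OpenCV has them. Camera axes: x right, y down, z forward; pixel columns grow to the right and rows downward; lengths in m; the calibration is good to about 2 mm. The wrist camera is an equidistant fisheye: a pixel r from the principal point sees the ray r / f radians off the axis. A picture is of the moment at which its call begins: read the wrist's pose just before it. camera_params takes no time and is no camera call; for the wrist camera it gives the pose at the moment of the call.
- job_done(): hands the job in; it is judged then, once.
The state is a dict: "time": time; "qpos": joint angles; "qd": joint speeds; "effort": joint torques, N m; "tool_pos": TCP position; "ee_rot": TCP orientation; "contact_force": force on the tool from outside, world axes, zero at the start; "moment": the same for the moment, N m; "width": finger opening in m; "grasp_force": force on a finger pad.
Only numpy, scipy, OpenCV 4.12 (cv2) and the standard library are available. Lean on these libraries where they do the work, as an engineer would, in place of code of your own. Each camera call takes 0.05 s, during which the arm holds its last target. There are 200 camera calls.

## Task

The facing job is finished and the collar job is next. With a fingertip, push the tray holding the blue-striped mallet face fully home under the shaft stand; then hook a fingertip behind the lip of the tray holding the copper collar and draw it right out to its stop. Never pinch a tray's front, do not touch or lift what lies in the trays, and leave the gauge tray and everything else as they are.

Things in the scene. Friction and masses are not known exactly. Their poses are not given: they have to be found in the camera images.
- stand: fixed walnut stand, 250 mm deep (x) by 290 mm wide (y); origin at the centre of its underside, on the table; its -x axis points roughly to the robot and is the way the trays draw out. Three tray bays side by side at y = -90, 0 and +90 mm; which tray is in which bay varies. A bridge 112 mm high over x = +45 to +115 mm holds the three upright shafts; ahead of it the bays are open above, with nothing but the trays and 26 mm high dividers
- face_tray (a joint): how far the tray holding the blue-striped mallet face is drawn out: 0 = fully home, 0.12 m = out at its front stop; it slides along the stand's -x axis (towards the robot), with about 1.5 N of friction, and stays where it is left; it starts part-way out
- collar_tray (a joint): how far the tray holding the copper collar is drawn out: 0 = fully home, 0.12 m = out at its front stop; it slides along the stand's -x axis (towards the robot), with about 1.5 N of friction, and stays where it is left; it starts home or nearly so
- gauge_tray (a joint): how far the tray holding the brass depth gauge is drawn out: 0 = fully home, 0.12 m = out at its front stop; it slides along the stand's -x axis (towards the robot), with about 1.5 N of friction, and stays where it is left; to be left alone, at or near home
- face_lip_top (a point): middle of the top edge of the upright front of the face tray, 48 mm above the table; axes as the stand's. All trays are alike: plywood, 80 mm wide, front 10 mm thick (5 mm walnut outside, 5 mm aluminium lip inside; this point lies midway), 34 mm high from 14 to 48 mm above the table
- collar_lip_top (a point): the same point on the collar tray. Behind each lip is an empty finger pocket: it begins 5 mm behind this point (stand's +x) and is 56 mm long and 72 mm wide, its floor 30 mm below this point, i.e. 18 mm above the table; side walls 36 mm above the table; a 4 mm thick cross wall, 32 mm above the table, closes it at the rear, and beyond it lies the bed with the tray's contents
- gauge_lip_top (a point): the same point on the gauge tray
- face_bed (a point): middle of the floor of the face tray's bed (98 mm long, 72 mm wide)
- collar_bed (a point): middle of the floor of the collar tray's bed (98 mm long, 72 mm wide)
- gauge_bed (a point): middle of the floor of the gauge tray's bed (98 mm long, 72 mm wide)
- face_front: walnut outer panel of the face tray's front, 5 x 80 x 34 mm, origin 14 mm above the table on the tray's centre (127.5 mm behind the panel)
- face_lip: aluminium inner lip of the face tray's front, 5 x 80 x 34 mm; origin as for the panel
- collar_front: walnut outer panel of the collar tray's front, 5 x 80 x 34 mm; origin likewise on its tray's centre
- collar_lip: aluminium inner lip of the collar tray's front, 5 x 80 x 34 mm, the one to hook behind; origin likewise
- face: white plastic mallet face with blue stripes, disc 56 mm across, 10 mm thick, loose in its tray; origin under its centre
- collar: copper mallet collar, a ring 42 mm across and 18 mm high, loose in its tray; origin under its centre
- gauge: brass depth gauge, about 48 x 46 x 18 mm, loose in its tray; origin under its middle
- head: wooden mallet head 230 x 58 x 58 mm with brass bands, lying on the table; origin under its centre
- pot: amber jar 64 mm across, 85 mm high; origin under its centre
- driver: screwdriver lying on the table; origin under its middle
- shaft0: upright ash shaft, 25 mm thick, 320 mm long, loose in a socket of the stand's bridge; origin at its foot, 52 mm above the table
- shaft1: upright ash shaft, 25 mm thick, 320 mm long, loose in a socket of the stand's bridge; origin at its foot, 52 mm above the table
- shaft2: upright ash shaft, 25 mm thick, 320 mm long, loose in a socket of the stand's bridge; origin at its foot, 52 mm above the table

How it is judged:
By the outcome, as a careful person would: the job done as asked, in the order asked, and still so for the second after the job is handed in, with the robot touching nothing.
It also fails if it takes over 48 s, if anything falls off the work surface, if the arm or the gripper's body presses on something with over 40 N, if the wrist force passes 120 N, or if a joint passes its speed limit or range.

## Working session

There is one attempt and no reset: what is moved stays moved. The work goes in short steps, Python scripts to look and compute and a tool call to move; the robot and the scene stay as the last step left them, time stands still between calls to the robot, and variables do not carry over. Pictures are saved under pics/ and viewed, at most 10 in all, crops included, and the job is handed in when it is done.

Besides the shell and the picture viewer there is one more tool, called after "Request:" by a JSON object that holds its "method" and its "body", one argument or row to a line. send_rows: Moves the arm, as the interface text tells. Its arguments: {"type":"object","properties":{"moves":{"type":"array","items":{"type":"number"}},"squeeze":{"type":"number"}},"required":["moves"]}

```bash
mkdir -p pics; cat > h.py <<'E'
from workcell import *
import numpy as np, cv2
def cam(n):
    c=camera_params(n); K=np.array(c["K"],float); R=cv2.Rodrigues(np.array(c["rvec"],float))[0]; t=np.array(c["tvec"],float).ravel(); return K,R,t
def ray(c,u,v):
    K,R,t=c; d=R.T@np.linalg.solve(K,[u,v,1.]); return -R.T@t,d
def onz(c,u,v,z):
    o,d=ray(c,u,v); return o+d*(z-o[2])/d[2]
def proj(c,p):
    K,R,t=c; q=K@(R@np.array(p)+t); return q[:2]/q[2]
def two(c1,p1,c2,p2):
    o1,d1=ray(c1,*p1);o2,d2=ray(c2,*p2)
    s=np.linalg.lstsq(np.c_[d1,-d2],o2-o1,rcond=None)[0]
    a=o1+s[0]*d1;b=o2+s[1]*d2; return (a+b)/2,np.linalg.norm(a-b)
E
python3 - <<'E'
from h import *
for n in("scene","top"):
    im=get_image(n); cv2.imwrite(f"pics/{n}0.png",cv2.resize(im,(784,588),interpolation=cv2.INTER_CUBIC)); np.save(n,im)
    c=cam(n); print(n,c[0].round(1).tolist(),(-c[1].T@c[2]).round(3))
print(get_state())
E
```

```text
scene [[382.1, 0.0, 281.4], [0.0, 382.1, 204.9], [0.0, 0.0, 1.0]] [ 0.936 -0.52   0.897]
top [[513.8, 0.0, 275.0], [0.0, 513.8, 209.8], [0.0, 0.0, 1.0]] [0.418 0.019 1.389]
{'time': 0.1, 'qpos': array([ 1.00589678e+00,  8.78855541e-02,  1.37211174e+00,  1.86359036e-05,
        1.68360827e+00, -1.03068060e-01]), 'qd': array([ 8.69829566e-05, -2.42117170e-03, -2.58675720e-03, -8.09835233e-04,
       -9.70614568e-04, -1.84961127e-05]), 'effort': array([ 1.94095519e-03, -3.53011858e+01, -3.14220321e+01, -1.00612524e-04,
        7.84206670e-03,  4.42931946e-05]), 'tool_pos': array([0.24482926, 0.49203006, 0.24424934]), 'ee_rot': array([-3.13959232e+00, -2.25523835e-04,  2.67976302e+00]), 'contact_force': array([-0.7455783 , -0.36917483,  0.27591058]), 'moment': array([ 0.01151184,  0.01257224, -0.00216879]), 'grasp_force': 0.0, 'width': 0.0855325031553711}
```

View pics/scene0.png

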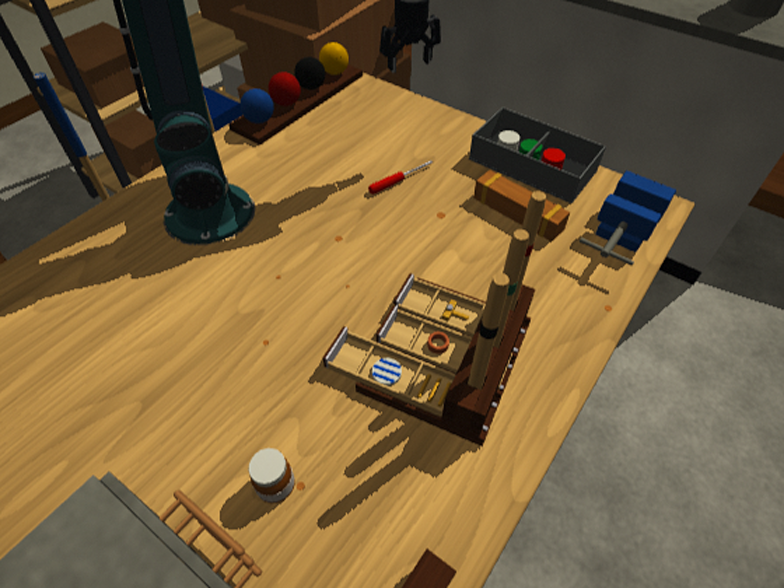

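View pics/top0.png

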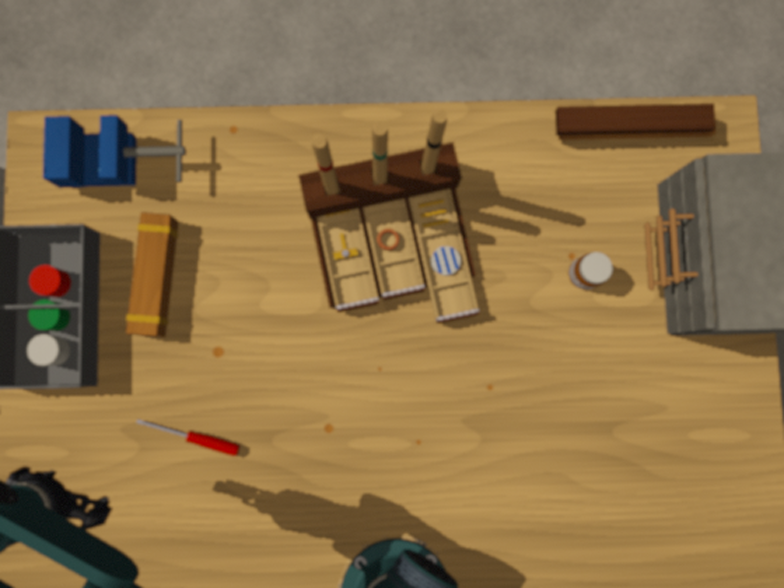

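The top view shows the face tray drawn out on the right (lip at about 438–478, 317), the collar tray in the middle (382–424, 292) and the gauge tray on the left (337–377, 303). The scene view shows the same order. Next I'll measure the bright lips.

```bash
python3 - <<'E'
from h import *
t=np.load("top.npy"); s=np.load("scene.npy")
a=t[175:240,215:350]; b=s[185:280,220:350]
A=cv2.resize(a,None,fx=5.9,fy=5.9,interpolation=cv2.INTER_NEAREST)[:,:796]; cv2.imwrite("pics/a.png",A)
cv2.imwrite("pics/b.png",cv2.resize(b,None,fx=6,fy=6,interpolation=cv2.INTER_NEAREST))
P={}
for n,im,(x0,x1,y0,y1) in(("top",t,(225,350,195,240)),("scene",s,(225,330,190,270))):
    hsv=cv2.cvtColor(im,cv2.COLOR_BGR2HSV); m=((hsv[...,1]<75)&(hsv[...,2]>125)).astype(np.uint8)
    k=np.zeros_like(m);k[y0:y1,x0:x1]=m[y0:y1,x0:x1]
    N,l,st,ce=cv2.connectedComponentsWithStats(k,connectivity=8)
    for i in range(1,N):
        if st[i,4]>12:
            r=cv2.minAreaRect(np.argwhere(l==i)[:,::-1].astype(np.float32)); print(n,st[i].tolist(),ce[i].round(1),[round(float(x),1) for x in (*r[0],*r[1],r[2])], onz(cam(n),*ce[i],.048).round(4))
E
```

```text
top [313, 195, 11, 2, 17] [318.2 195.4] [318.0, 195.5, 1.0, 10.0, 90.0] [ 0.5959 -0.108   0.048 ]
top [273, 203, 30, 9, 79] [287.3 207.2] [287.6, 207.0, 2.9, 29.8, 78.7] [ 0.5665 -0.0258  0.048 ]
top [240, 212, 30, 9, 81] [254.3 216.2] [254.6, 216.2, 3.1, 29.8, 79.1] [0.5449 0.0612 0.048 ]
top [312, 221, 30, 8, 77] [326.  224.4] [326.4, 224.2, 2.9, 29.8, 78.7] [ 0.5187 -0.126   0.048 ]
scene [283, 196, 12, 20, 36] [288.8 205.3] [288.7, 205.3, 1.7, 21.4, 30.5] [0.5437 0.0599 0.048 ]
scene [271, 218, 13, 22, 41] [276.7 228.8] [276.9, 228.5, 1.7, 24.2, 31.0] [ 0.5654 -0.0277  0.048 ]
scene [233, 234, 15, 23, 44] [239.5 245.3] [239.8, 244.8, 1.7, 26.1, 33.7] [ 0.5183 -0.1294  0.048 ]
scene [274, 255, 12, 6, 28] [279.5 257.3] [279.8, 257.2, 11.7, 2.5, 18.4] [ 0.6257 -0.0965  0.048 ]
scene [266, 256, 21, 14, 127] [275.7 263.8] [276.2, 263.6, 20.8, 10.2, 21.8] [ 0.6292 -0.1178  0.048 ]
```

View pics/a.png

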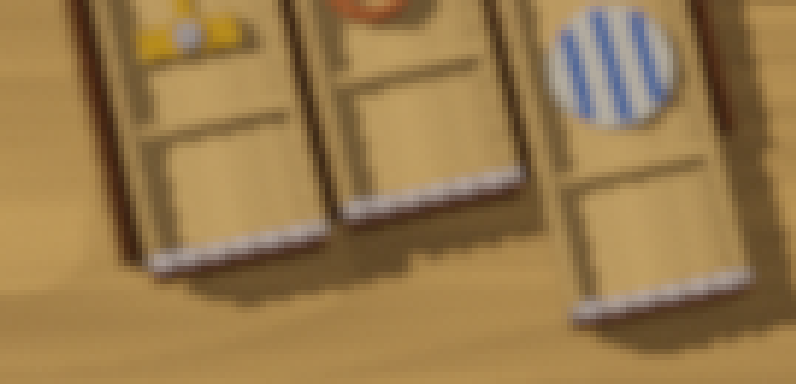

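View pics/b.png

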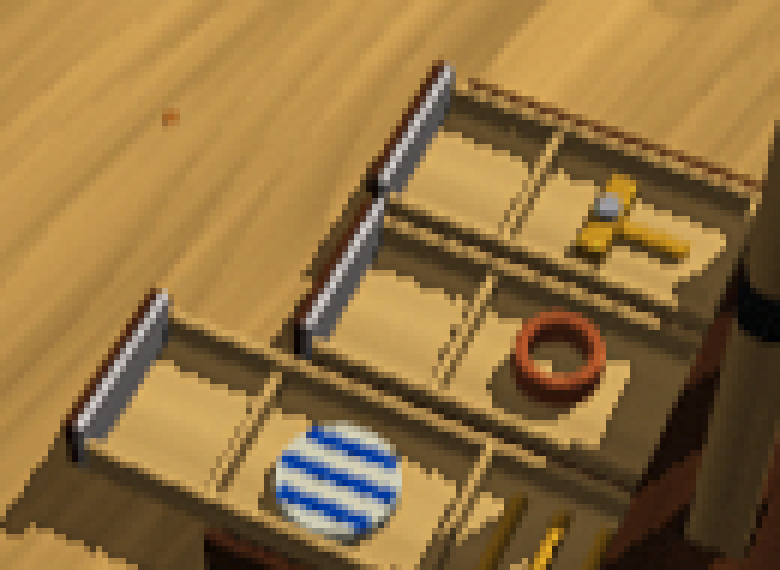

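The two views agree at z = 48 mm to within 3 mm. I take stand yaw as about 11.2°, the face lip at about (0.516, −0.128) and the collar lip at about (0.564, −0.027). I'll shut the gripper, turn it square to the stand and move in front of the face tray.

Request:
{"method": "send_rows", "body": {
  "moves": [0, 0, 0, 0, 0, -0.11, 0, 0, 0, 0, 0, 0, -0.11, 0, 0, 0, 0, 0, 0, -0.11, 0, 0, 0, 0, 0, 0, -0.11, 0, 0, 0, 0, 0, 0, -0.11, 0, 0, 0, 0, 0, 0, -0.11, 0, -6, -40, 0, 0, 0, 0, 0, -6, -40, 0, 0, 0, 0, 0, -6, -40, 0, 0, 0, 0, 0, -6, -40, 0, 0, 0, 0, 0, -6, -40, 0, 0, 0, 0, 0, -6, -40, 0, 0, 0, 0, 0]
}}

```text
time: 1.1
tool_pos: [0.3275, 0.2624, 0.2448]
ee_rot: [-3.141, -0.0, -2.942]
contact_force: [0.9, 0.4, -0.2]
width: 0.0001
grasp_force: 0.0
```

Request:
{"method": "send_rows", "body": {
  "moves": [-6, -40, 0, 0, 0, 0, 0, -6, -40, 0, 0, 0, 0, 0, -6, -40, 0, 0, 0, 0, 0, -6, -40, 0, 0, 0, 0, 0, -6, -40, 0, 0, 0, 0, 0, -6, -40, 0, 0, 0, 0, 0, -6, -40, 0, 0, 0, 0, 0, -6, -40, 0, 0, 0, 0, 0, -6, -40, 0, 0, 0, 0, 0, 0, -40, 0, 0, 0, 0, 0, 0, 0, 0, 0, 0, 0, 0, 0, 0, 0, 0, 0, 0, 0]
}}

```text
time: 2.1
tool_pos: [0.459, -0.1191, 0.2442]
ee_rot: [3.14, -0.002, -2.948]
contact_force: [-0.8, 0.3, -0.5]
width: -0.0002
grasp_force: 0.0
```

Request:
{"method": "send_rows", "body": {
  "moves": [-2, -10, 30, 0, 0, 0, 0, -2, -10, 30, 0, 0, 0, 0, 0, 0, 30, 0, 0, 0, 0, 0, 0, 30, 0, 0, 0, 0, 0, 0, 20, 0, 0, 0, 0, 0, 0, 0, 0, 0, 0, 0]
}}

```text
time: 2.6
tool_pos: [0.4634, -0.133, 0.0998]
ee_rot: [3.135, -0.009, -2.941]
contact_force: [-1.6, 0.5, -0.2]
width: 0.0001
grasp_force: 0.0
```

```bash
python3 - <<'E'
from h import *
print(get_state()["tool_pos"],get_state()["contact_force"])
c=camera_params("wrist"); im=get_image("wrist"); np.save("w",im); cv2.imwrite("pics/w1.png",cv2.resize(im,(784,588)))
R=cv2.Rodrigues(np.array(c["rvec"]))[0]; t=np.array(c["tvec"]).ravel(); print(c["K"],(-R.T@t).round(3),R.round(2).tolist())
t=("top",(254.6,216.2),(287.6,207),(326.4,224.2)); s=((288.8,205.3),(276.8,228.7),(239.6,245))
for a,b in zip(t[1:],s): print(two(cam("top"),a,cam("scene"),b))
E
```

```text
[ 0.4634179  -0.13303326  0.09977908] [-1.62138185  0.50505529 -0.22755592]
[[325.1922621    0.         283.27260386]
 [  0.         325.1922621  208.15946311]
 [  0.           0.           1.        ]] [ 0.385 -0.15   0.229] [[-0.2, 0.98, 0.01], [0.93, 0.19, 0.32], [0.31, 0.07, -0.95]]
(array([0.54429738, 0.0600281 , 0.04832789]), np.float64(0.0012306360286388062))
(array([ 0.56630462, -0.02717472,  0.04859735]), np.float64(0.0015669375600735026))
(array([ 0.51850931, -0.12776852,  0.04767063]), np.float64(0.0020734734174712045))
```

View pics/w1.png

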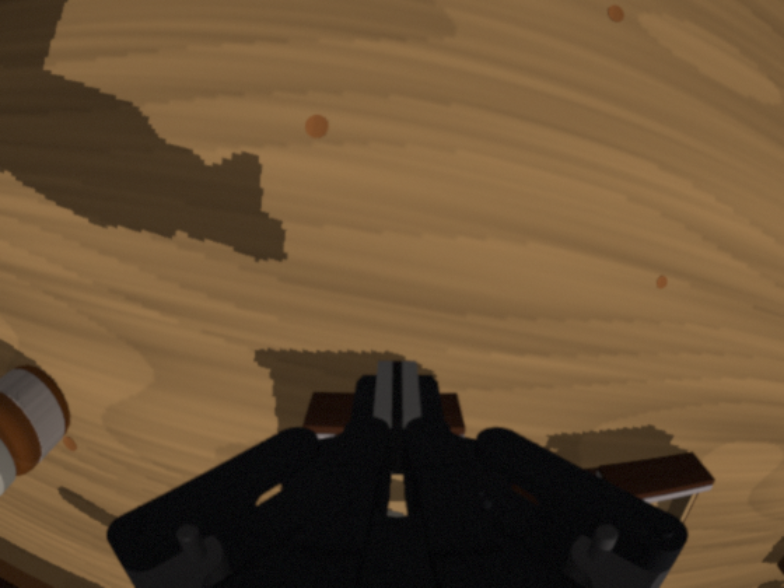

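The wrist view shows the shut fingertips (about 397, 370) in front of the face tray's panel (310–465, 410), with the collar front at about (655, 475). The triangulated lip heights (48 mm) match the text. Next I'll lower the tool and approach the panel.

Request:
{"method": "send_rows", "body": {
  "moves": [0, -5, 20, 0, 0, 0, 0, 0, 0, 20, 0, 0, 0, 0, 0, 0, 18, 0, 0, 0, 0, 0, 0, 0, 0, 0, 0, 0, -12, 0, 0, 0, 0, 0, 0, -10, 0, 0, 0, 0, 0, 0, -8, 0, 0, 0, 0, 0, 0, -4, 0, 0, 0, 0, 0, 0, -4, 0, 0, 0, 0, 0, 0, -4, 0, 0, 0, 0, 0, 0, 0, 0, 0, 0, 0, 0, 0]
}}

```text
time: 3.57
tool_pos: [0.5103, -0.1327, 0.0476]
ee_rot: [-3.141, 0.001, -2.943]
contact_force: [0.2, 0.3, 0.7]
width: -0.0002
grasp_force: 0.0
```

Request:
{"method": "send_rows", "body": {
  "moves": [-6, 0, 0, 0, 0, 0, 0, -6, 0, 0, 0, 0, 0, 0, -6, 0, 0, 0, 0, 0, 0, -6, 0, 0, 0, 0, 0, 0, -6, 0, 0, 0, 0, 0, 0, -6, 0, 0, 0, 0, 0, 0, -6, 0, 0, 0, 0, 0, 0, -5, 0, 0, 0, 0, 0, 0, -3, 0, 0, 0, 0, 0, 0]
}}

```text
time: 4.32
tool_pos: [0.5592, -0.1229, 0.0472]
ee_rot: [-3.141, 0.0, -2.943]
contact_force: [-1.7, -1.9, 0.9]
width: -0.0002
grasp_force: 0.8
```

```bash
cat >> h.py <<'E'
u=np.array([.981,.194,0]); v=np.array([-.194,.981,0])
def lips(n):
    im=get_image(n); hsv=cv2.cvtColor(im,cv2.COLOR_BGR2HSV); m=((hsv[...,1]<75)&(hsv[...,2]>125)).astype(np.uint8)
    N,l,st,ce=cv2.connectedComponentsWithStats(m,connectivity=8)
    for i in range(1,N):
        p=onz(cam(n),*ce[i],.048)
        if 12<st[i,4]<100 and .38<p@u<.59 and -.3<p@v<0.05: print(n,st[i].tolist(),"u %.4f v %.4f"%(p@u,p@v))
    return im
E
python3 - <<'E'
from h import *
s=get_state(); print(s["tool_pos"]@u,s["tool_pos"]@v,s["contact_force"])
lips("top");im=lips("scene")
E
```

```text
0.5247007176045129 -0.22901558636059596 [-1.67299992 -1.93792653  0.85798986]
top [273, 203, 30, 9, 89] u 0.5506 v -0.1348
top [240, 212, 31, 9, 90] u 0.5463 v -0.0456
scene [283, 196, 13, 20, 43] u 0.5452 v -0.0458
scene [261, 208, 5, 9, 13] u 0.4905 v -0.1013
scene [271, 218, 13, 22, 48] u 0.5495 v -0.1364
scene [253, 241, 15, 25, 58] u 0.5436 v -0.2263
```

Request:
{"method": "send_rows", "body": {
  "moves": [-3, 0, 0, 0, 0, 0, 0, -2, 0, 0, 0, 0, 0, 0, -2, 0, 0, 0, 0, 0, 0, 0, 0, 0, 0, 0, 0, 0]
}}

```text
time: 4.75
tool_pos: [0.5655, -0.1213, 0.0472]
ee_rot: [3.141, 0.0, -2.943]
contact_force: [-0.3, 0.2, -0.2]
width: 0.0001
grasp_force: 0.2
```

Request:
{"method": "send_rows", "body": {
  "moves": [-2, 0, 0, 0, 0, 0, 0, -1, 0, 0, 0, 0, 0, 0, 0, 0, 0, 0, 0, 0, 0]
}}

```text
time: 5.0
tool_pos: [0.5683, -0.1207, 0.0472]
ee_rot: [3.141, 0.0, -2.943]
contact_force: [-1.2, 0.6, -0.2]
width: 0.0002
grasp_force: 0.4
```

```bash
python3 - <<'E'
from h import *
s=get_state(); print(s["tool_pos"]@u,s["tool_pos"]@v,s["contact_force"])
im=lips("scene")
E
```

```text
0.5340819667476311 -0.22870648845162186 [-1.19051006  0.64161424 -0.23805594]
scene [283, 196, 13, 20, 43] u 0.5452 v -0.0458
scene [271, 218, 13, 22, 47] u 0.5495 v -0.1362
scene [256, 243, 15, 24, 57] u 0.5527 v -0.2271
```

Request:
{"method": "send_rows", "body": {
  "moves": [-2, 0, 0, 0, 0, 0, 0, -1, 0, 0, 0, 0, 0, 0, 0, 0, 0, 0, 0, 0, 0]
}}

```text
time: 5.3
tool_pos: [0.5686, -0.1207, 0.0472]
ee_rot: [3.141, -0.007, -2.943]
contact_force: [-7.8, 0.2, 4.6]
width: -0.0001
grasp_force: 4.4
```

Request:
{"method": "send_rows", "body": {
  "moves": [-2, 0, 0, 0, 0, 0, 0, -1, 0, 0, 0, 0, 0, 0, 0, 0, 0, 0, 0, 0, 0]
}}

```text
time: 5.55
tool_pos: [0.5687, -0.1207, 0.0472]
ee_rot: [3.14, -0.013, -2.944]
contact_force: [-16.5, -2.3, 10.4]
width: -0.0001
grasp_force: 8.5
```

```bash
python3 - <<'E'
from h import *
s=get_state(); print(s["tool_pos"]@u,s["tool_pos"]@v,s["contact_force"])
im=lips("scene")
E
```

```text
0.5345198025059148 -0.22876596340010882 [-16.53383095  -2.34870157  10.40355407]
scene [283, 196, 13, 20, 43] u 0.5452 v -0.0458
scene [271, 218, 13, 22, 48] u 0.5495 v -0.1364
scene [256, 243, 15, 24, 56] u 0.5528 v -0.2272
```

The face tray stopped at its home stop: force rose to 16 N and the lip stopped moving. I'll back off, lift, and move above the collar tray's finger pocket.

Request:
{"method": "send_rows", "body": {
  "moves": [10, 0, 0, 0, 0, 0, 0, 20, 0, 0, 0, 0, 0, 0, 0, 0, -30, 0, 0, 0, 0, 0, 0, -30, 0, 0, 0, 0, 0, 0, -20, 0, 0, 0, 0, -20, 31, 0, 0, 0, 0, 0, -22, 31, 0, 0, 0, 0, 0, -25, 31, 0, 0, 0, 0, 0, 0, 0, 0, 0, 0, 0, 0, 0, 0, 0, 0, 0, 0, 0]
}}

```text
time: 6.43
tool_pos: [0.593, -0.0195, 0.1274]
ee_rot: [-3.141, 0.002, -2.94]
contact_force: [0.8, -0.0, -0.3]
width: -0.0001
grasp_force: 0.0
```

```bash
python3 - <<'E'
from h import *
s=get_state(); print(s["tool_pos"]@u,s["tool_pos"]@v,s["tool_pos"],s["contact_force"],s["ee_rot"])
lips("scene");lips("top")
E
```

```text
0.5779346365932331 -0.13417030568656538 [ 0.5929847  -0.01950181  0.12741803] [ 0.83590041 -0.00981469 -0.34325939] [-3.14123152e+00  1.60102293e-03 -2.93967911e+00]
scene [271, 218, 13, 22, 49] u 0.5496 v -0.1359
scene [256, 249, 12, 18, 42] u 0.5529 v -0.2373
top [319, 195, 17, 5, 46] u 0.5540 v -0.2438
top [273, 203, 30, 9, 88] u 0.5506 v -0.1352
top [264, 212, 7, 4, 18] u 0.5461 v -0.0788
top [240, 215, 15, 6, 44] u 0.5467 v -0.0247
```

Request:
{"method": "send_rows", "body": {
  "moves": [0, -1, 25, 0, 0, 0, 0, 0, -1, 25, 0, 0, 0, 0, 0, 0, 15, 0, 0, 0, 0, 0, 0, 10, 0, 0, 0, 0, 0, 0, 10, 0, 0, 0, 0, 0, 0, 0, 0, 0, 0, 0, 0, 0, 0, 0, 0, 0, 0]
}}

```text
time: 7.12
tool_pos: [0.5924, -0.0239, 0.0424]
ee_rot: [3.142, 0.0, -2.944]
contact_force: [0.5, 0.2, 0.5]
width: -0.0003
grasp_force: 0.0
```

```bash
python3 - <<'E'
from h import *
s=get_state(); print(s["tool_pos"]@u,s["tool_pos"]@v,s["contact_force"])
im=lips("scene"); cv2.imwrite("pics/s2.png",cv2.resize(im[150:290,200:380],None,fx=4.3,fy=4.2,interpolation=cv2.INTER_CUBIC))
E
```

```text
0.576543182229621 -0.13836447600599588 [0.46830722 0.23019852 0.47653341]
```

View pics/s2.png

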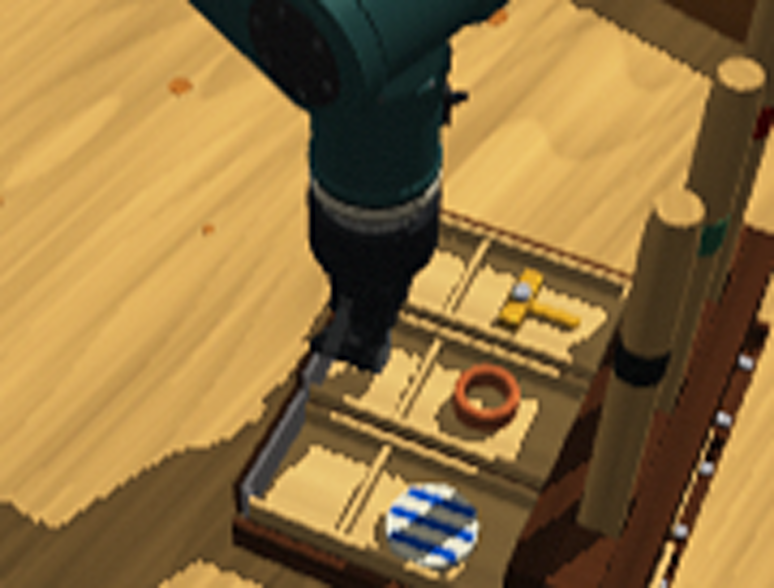

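The scene crop shows the shut fingertips (about 360, 350) inside the collar tray's pocket behind its lip, with no contact force. The face tray is home. Next I'll draw the collar tray out.

Request:
{"method": "send_rows", "body": {
  "moves": [0, 2, 0, 0, 0, 0, 0, 4, 0, 0, 0, 0, 0, 0, 4, 0, 0, 0, 0, 0, 0, 3, 0, 0, 0, 0, 0, 0, 3, 0, 0, 0, 0, 0, 0, 4, 0, 0, 0, 0, 0, 0, 5, 0, 0, 0, 0, 0, 0, 5, 0, 0, 0, 0, 0, 0, 5, 0, 0, 0, 0, 0, 0, 5, 0, 0, 0, 0, 0, 0, 4, 0, 0, 0, 0, 0, 0, 3, 0, 0, 0, 0, 0, 0]
}}

```text
time: 8.17
tool_pos: [0.5474, -0.0303, 0.0424]
ee_rot: [-3.142, 0.0, -2.944]
contact_force: [2.2, 1.4, 0.6]
width: -0.0002
grasp_force: 0.9
```

Request:
{"method": "send_rows", "body": {
  "moves": [4, 0, 0, 0, 0, 0, 0, 5, 0, 0, 0, 0, 0, 0, 5, 0, 0, 0, 0, 0, 0, 5, 0, 0, 0, 0, 0, 0, 5, 0, 0, 0, 0, 0, 0, 5, 0, 0, 0, 0, 0, 0, 5, 0, 0, 0, 0, 0, 0, 5, 0, 0, 0, 0, 0, 0, 5, 0, 0, 0, 0, 0, 0, 5, 0, 0, 0, 0, 0, 0, 5, 0, 0, 0, 0, 0, 0, 5, 0, 0, 0, 0, 0, 0]
}}

```text
time: 9.17
tool_pos: [0.4895, -0.0418, 0.0422]
ee_rot: [3.141, 0.0, -2.943]
contact_force: [1.3, 1.3, 0.7]
width: 0.0
grasp_force: 0.9
```

Request:
{"method": "send_rows", "body": {
  "moves": [5, 0, 0, 0, 0, 0, 0, 5, 0, 0, 0, 0, 0, 0, 3, 0, 0, 0, 0, 0, 0, 2, 0, 0, 0, 0, 0, 0, 0, 0, 0, 0, 0, 0, 0]
}}

```text
time: 9.58
tool_pos: [0.4746, -0.0451, 0.0421]
ee_rot: [-3.141, -0.001, -2.943]
contact_force: [-1.0, -0.4, -0.0]
width: 0.0
grasp_force: 0.0
```

```bash
python3 - <<'E'
from h import *
s=get_state(); print(s["tool_pos"]@u,s["tool_pos"]@v,s["contact_force"])
lips("scene");lips("top")
E
```

```text
0.45678955126375403 -0.1362914022731955 [-0.98620204 -0.35119823 -0.01214543]
scene [283, 196, 13, 20, 42] u 0.5452 v -0.0464
scene [256, 243, 15, 24, 54] u 0.5527 v -0.2269
top [306, 195, 30, 8, 85] u 0.5540 v -0.2249
top [240, 212, 31, 9, 89] u 0.5463 v -0.0456
```

Following the plan there is about 10 mm left. I'll creep until the stop.

Request:
{"method": "send_rows", "body": {
  "moves": [3, 0, 0, 0, 0, 0, 0, 3, 0, 0, 0, 0, 0, 0, 2, 0, 0, 0, 0, 0, 0, 0, 0, 0, 0, 0, 0, 0]
}}

```text
time: 10.02
tool_pos: [0.467, -0.0465, 0.0422]
ee_rot: [-3.141, -0.001, -2.943]
contact_force: [-0.5, -0.2, -0.1]
width: -0.0002
grasp_force: 0.1
```

Request:
{"method": "send_rows", "body": {
  "moves": [2, 0, 0, 0, 0, 0, 0, 1, 0, 0, 0, 0, 0, 0, 0, 0, 0, 0, 0, 0, 0]
}}

```text
time: 10.27
tool_pos: [0.4647, -0.047, 0.0424]
ee_rot: [-3.141, 0.001, -2.943]
contact_force: [2.7, 0.0, -1.3]
width: -0.0001
grasp_force: 0.9
```

Request:
{"method": "send_rows", "body": {
  "moves": [2, 0, 0, 0, 0, 0, 0, 1, 0, 0, 0, 0, 0, 0, 0, 0, 0, 0, 0, 0, 0]
}}

```text
time: 10.52
tool_pos: [0.4646, -0.047, 0.0426]
ee_rot: [-3.141, 0.008, -2.944]
contact_force: [10.2, 2.1, -8.2]
width: 0.0002
grasp_force: 5.2
```

The tray is at its stop: 10 N, and the position matches the prediction. I'll free the finger inside the pocket, lift straight out and check.

Request:
{"method": "send_rows", "body": {
  "moves": [-8, 0, 0, 0, 0, 0, 0, -9, 0, 0, 0, 0, 0, 0, 0, 0, 0, 0, 0, 0, 0, 0, 0, -10, 0, 0, 0, 0, 0, 0, -20, 0, 0, 0, 0, 0, 0, -35, 0, 0, 0, 0, 0, 0, -40, 0, 0, 0, 0, 20, 0, -40, 0, 0, 0, 0, 40, 0, 0, 0, 0, 0, 0, 40, 0, 0, 0, 0, 0, 0, 0, 0, 0, 0, 0, 0, 0]
}}

```text
time: 11.43
tool_pos: [0.3756, -0.0636, 0.1847]
ee_rot: [3.142, -0.004, -2.945]
contact_force: [0.1, 0.6, -1.4]
width: 0.0001
grasp_force: 0.0
```

```bash
python3 - <<'E'
from h import *
s=get_state(); print(s["tool_pos"],s["contact_force"])
im=lips("scene");t=lips("top")
cv2.imwrite("pics/s3.png",np.hstack([cv2.resize(im[150:300,200:350],(395,395)),cv2.resize(t[90:250,210:370],(395,395))]))
E
```

```text
[ 0.37558849 -0.0635729   0.1847019 ] [ 0.06304715  0.55313993 -1.44556905]
scene [283, 196, 13, 20, 39] u 0.5449 v -0.0467
scene [233, 205, 14, 20, 39] u 0.4332 v -0.1377
scene [256, 243, 15, 24, 51] u 0.5527 v -0.2260
top [306, 195, 30, 8, 81] u 0.5540 v -0.2255
top [240, 212, 31, 9, 86] u 0.5464 v -0.0467
top [283, 247, 30, 8, 86] u 0.4346 v -0.1351
```

View pics/s3.png

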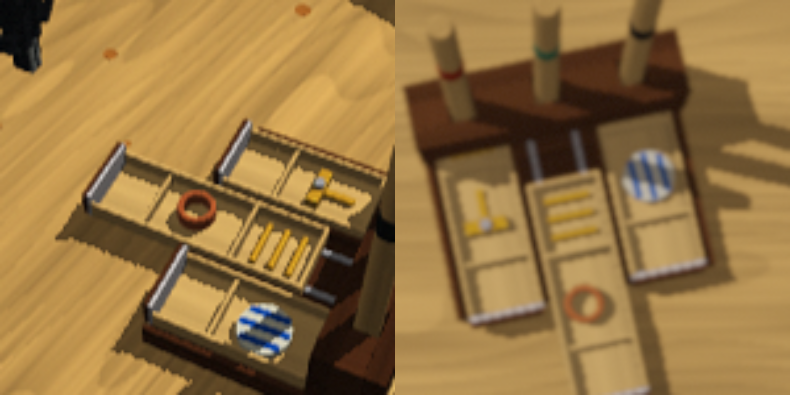

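The picture shows the face tray home, and the collar tray out by 119.5 mm relative to it with its ring still in the bed. The gauge tray hasn't moved (u 0.546), the shafts are upright and the gripper is clear.

```bash
python3 -c "
from workcell import *
print(job_done())"
```

```text
the job is handed in; nothing more can be done
None
```

The face tray is pushed home to its stop and the collar tray is drawn out to its stop (about 119.5 mm by camera); the gauge tray and everything else were left as they were, and the job was handed in at about 11.5 s, with no verdict shown.

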